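# Zero the sunken trim knob of a desktop loudspeaker

### The arm

A 6-joint arm with a two-finger parallel gripper is mounted at the origin on the work surface; the furniture and walls round the work are solid. World frame = base frame: x ahead of the robot, y to its left, z up, the work surface at z = 0. Lengths are in mm, angles in rad, forces in N, time in s.
With the tool pointing down it reaches from about 350 to 975 mm from the base axis. Payload 7.1 kg.
Tool frame: the origin (TCP) lies at the very end of the fingers, on their centre line; the grasp point (between the pads) lies 19 mm behind it; z points along the fingers, y is the line along which they close (so a half turn about z gives the same grasp; the last joint's range is limited). The gripper opens to 88 mm and grips with 3 to 60 N. Pads are 20 mm wide; open, the fingers measure 115 mm over their backs; the gripper's body (75 mm by 178 mm) begins 61 mm behind the grasp point.
Start: joints at [1.22, 0.423, 1.63, -0, 1.089, -0.019], TCP at [203.559, 590.905, 222.675] pointing down, gripper open.
Joint ranges: [-3, 3], [-0.9, 2.11], [0.09, 2.58], [-1.31, 4.45], [0.11, 2.69], [-2.54, 2.54]. Speed limits (rad/s): [2.39, 2.39, 3.01, 3.14, 3.14, 3.14].

### API

Orientations are given as a rotation vector (axis times angle).
In Python, from workcell import * gives the robot as it stands.
- The arm moves only by the tool step_arm, never from a script. Its argument "deltas" is a list of rows, each a list of 3 entries, a list of its own where there are three numbers: the shift along the tool's x, y, z in units of 300 mm (1.0 is 300 mm), then the turn, a rotation vector about the tool's x, y, z in units of 1.5 rad (1.0 is 1.5 rad), then the gripper command: -1 is shut, 1 is fully open, values between are in proportion. In form: [[[dx, dy, dz], [rx, ry, rz], gripper], ...]. A call has 1 to 20 rows; each row is the pose to reach, as a shift and turn from the pose commanded when the call began, along the tool's axes at that moment; what a row does not reach only later rows make up. A row lasts 1/12 s, in which the tool goes at most 41.7 mm and 7.16 degrees, less where a joint would pass 70% of its speed; a pose out of reach is approached as far as the arm can. A call with a number of a shift or a turn outside -1 to 1 is refused whole. A call with a gripper value outside its range is refused whole. The fingers move at their own pace and stop on an object; the grip force is fixed at half the most. Time passes only in rows, so rows that repeat a pose let the fingers close. It gives the time, the measured TCP pose, the force, the opening and the grip force at its end, in the units of the state.
- get_obs(): the state, without advancing time (a new reading comes with each control period).
- get_image(name): name is "side" or "top"; returns a dict with "pixels" (384x512x3 uint8, red, green, blue), "fx", "fy", "cx", "cy" (pixels), "dist_coeffs" ([k1, k2, p1, p2, k3] as OpenCV has them; the pictures are not rectified), "T" (4x4, takes a point from camera to world coordinates). Camera axes: x right, y down, z forward; pixel columns grow to the right and rows downward; lengths in mm; the calibration is good to about 2 mm. A picture is of the moment at which its call begins. There is no depth.
- close_job(): hands the job in; it is judged then, once.
The state is a dict: "t": time; "qpos": joint angles; "qvel": joint speeds; "joint_torque": joint torques, N m; "ee_pos": TCP position; "orientation": TCP orientation; "ft_force": force on the tool from outside, world axes, zero at the start; "moment": the same for the moment, N m; "width": finger opening in mm; "grasp_force": force on a finger pad.
Only numpy, scipy, OpenCV 4.12 (cv2) and the standard library are available. Lean on these libraries where they do the work, as an engineer would, in place of code of your own. Each camera call takes 0.05 s, during which the arm holds its last target. There are 200 camera calls.

### The job

Zero the bass trim of the slim grey loudspeaker that stands behind the monitor: reach into the round well in its top, turn the small sunken knob clockwise (seen from above) until you clearly feel it come up against its end stop, without forcing the stop, and then turn it back anticlockwise by an eighth of a turn (45 degrees) and let go. Be gentle with the loudspeaker's case, and leave the things around it where they are.

Things in the scene. Friction and masses are not known exactly. Their poses are not given: they have to be found in the camera images.
- loudspeaker: Slim grey desktop loudspeaker, upright, 106 x 122 x 340 mm (own x, y, z), fixed to the desk behind the right half of the monitor (whose top edge is 0.55 m up). Origin: centre of its underside, z up; black front with round drivers on the -x side. A round well, 76 mm wide and 34 mm deep, is sunk in the middle of its top; its floor is 306 mm above the desk. Never push or knock the case with over 15 N.
- well (a point): Centre of the well's mouth, on the top of the loudspeaker 340 mm above the desk, on the axis of the knob; axes as the loudspeaker's.
- knob_top (a point): Centre of the top of the sunken black trim knob, on its vertical turning axis, 334 mm above the desk (6 mm below the well's mouth). The knob is an upright bar, 14 mm thick (own y) and 34 mm long (own x): flat sides from x = -14 to +14 mm, then a wedge-shaped nose at +x; a thin line on top points to the nose. It only turns, and stays where it is left.
- knob_foot (a point): On the knob's axis 311 mm above the desk, at the top of its round foot, 32 mm across, from which the bar stands up 23 mm; axes as knob_top. Grip the bar across its 14 mm thickness with the fingertips 313 to 324 mm above the desk; between each flat side and the well's wall there are 31 mm for a finger.
- knob_nose (a point): Top of the tip of the knob's nose, 20 mm from the axis. The knob turns with a steady friction of 0.04 N m. Clockwise from above (yaw decreasing) it runs 0.6 to 1.25 rad from its start to a slightly springy stop; its place is unmarked, varies and can only be felt. Met: pressed with 0.05 N m above the friction for 0.15 s; forced: above 0.35 N m. Anticlockwise it is free for 1.2 rad.
- note_pad: Block of sticky notes, 76 x 77 x 13 mm, loose bystander; origin at the centre of its underside.
- earbud_case: White rounded earbud case, 46 x 60 x 25 mm, loose bystander; origin at the centre of its underside.
- charger_cube: White charger cube, 46 x 34 x 32 mm, loose bystander; origin at the centre of its underside.

How it is judged (in metres and radians):
On the way:
1. the knob has been turned clockwise up against its end stop (pressed with more than 3.5 N at 14 mm radius, 0.05 N m) (contact force between knob_c3 and pot_c0 above 3.5 N), for 0.15 s.
At the end, for the whole second after the job is handed in: After meeting the end stop, the knob rests turned back anticlockwise from it by 45 degrees, within 15 degrees either way (distance between knob_c3 and pot_c0 between 0.01197 and 0.0181 m); the robot touches nothing.
It fails at once if the end stop is forced with more than 25 N at 14 mm radius (0.35 N m) (contact force between knob_c3 and pot_c0 above 25 N).
It fails at once if the loudspeaker's case is pushed with more than 15 N (contact force between any of the fingers, the arm and loudspeaker above 15 N).
It fails at once if a thing beside the loudspeaker is moved by more than 20 mm (distance of any of note_pad, earbud_case, charger_cube from where it was at the start of the episode above 0.02 m).
It also fails if it takes over 72 s, if anything falls off the work surface, if the arm or the gripper's body presses on something with over 40 N, if the wrist force passes 120 N, or if a joint passes its speed limit or range.

## Working session

There is one attempt and no reset: what is moved stays moved. The work goes in short steps, Python scripts to look and compute and a tool call to move; the robot and the scene stay as the last step left them, time stands still between calls to the robot, and variables do not carry over. Pictures are saved under pics/ and viewed, at most 10 in all, crops included, and the job is handed in when it is done.

Besides the shell and the picture viewer there is one more tool, called after ">>>" by a JSON object that holds its "method" and its "body", one argument or row to a line. step_arm: Moves the arm, as the interface text tells. Its arguments: {"type":"object","properties":{"deltas":{"type":"array","items":{"type":"array"}}},"required":["deltas"]}

```bash
mkdir -p pics
python3 - <<'E'
from workcell import *
import cv2,numpy as np
np.set_printoptions(precision=4,suppress=True)
o=get_obs(); print(o)
for n in("side","top"):
    i=get_image(n); cv2.imwrite(f"pics/{n}0.png",i["pixels"][:,:,::-1]); print(n,i["fx"],i["fy"],i["cx"],i["cy"],i["dist_coeffs"]);print(np.array(i["T"]))
E
```

```text
{'t': 0.0, 'qpos': array([ 1.22  ,  0.4238,  1.6307, -0.    ,  1.0886, -0.019 ]), 'qvel': array([-0.0004,  0.0015, -0.001 ,  0.0021, -0.0016,  0.0009]), 'joint_torque': array([  0.0013, -54.463 , -27.3665,   0.0643,   0.0229,  -0.0001]), 'ee_pos': array([203.3751, 590.3954, 221.9094]), 'orientation': array([-0.5188, -3.0982,  0.0024]), 'ft_force': array([ 0.5364,  0.6236, -0.3445]), 'moment': array([-0.0492, -0.0019, -0.02  ]), 'grasp_force': 0.0, 'width': 87.84331156768208}
side 359.7927596188046 359.7927596188046 253.70520095604115 189.044811834564 [-0.0293  0.      0.      0.      0.    ]
[[   0.8047   -0.4813    0.3476  114.1668]
 [  -0.5935   -0.6397    0.4884 -434.4618]
 [  -0.0127   -0.5993   -0.8004  917.7516]
 [   0.        0.        0.        1.    ]]
top 383.3109622061316 383.3109622061316 259.1820541144045 190.12126815935588 [-0.0731  0.      0.      0.      0.    ]
[[  -0.0138   -0.9977    0.0658  325.755 ]
 [  -0.9998    0.0146    0.0119  -22.7734]
 [  -0.0128   -0.0656   -0.9978 1177.4118]
 [   0.        0.        0.        1.    ]]
```

View pics/side0.png

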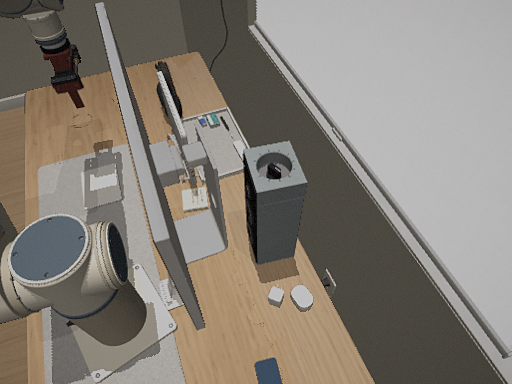

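View pics/top0.png

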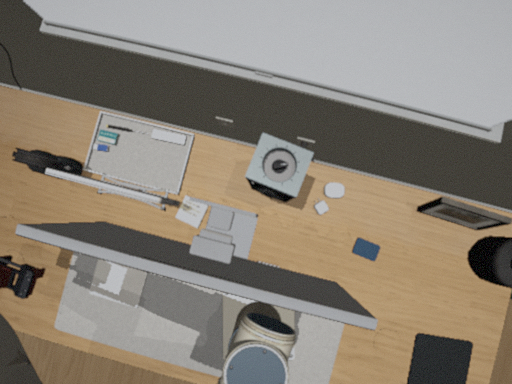

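```bash
cat > h.py <<'E'
from workcell import *
import cv2,numpy as np
np.set_printoptions(precision=4,suppress=True)
def cam(n):
    i=get_image(n); K=np.array([[i["fx"],0,i["cx"]],[0,i["fy"],i["cy"]],[0,0,1.]])
    return i["pixels"],K,np.array(i["dist_coeffs"],float),np.array(i["T"])
def on_plane(uv,z,K,d,T):
    p=cv2.undistortPoints(np.array(uv,float).reshape(-1,1,2),K,d).reshape(-1,2)
    r=np.c_[p,np.ones(len(p))]@T[:3,:3].T
    return T[:3,3]+r*((z-T[2,3])/r[:,2])[:,None]
def proj(X,K,d,T):
    R=T[:3,:3].T; return cv2.projectPoints(np.array(X,float).reshape(-1,1,3),cv2.Rodrigues(R)[0],-R@T[:3,3],K,d)[0].reshape(-1,2)
E
python3 - <<'E'
from h import *
ims=[]
for n,c,w in(("side",(274,168),36),("top",(279,166),36)):
    p,K,d,T=cam(n)
    cr=p[c[1]-w:c[1]+w,c[0]-w:c[0]+w,::-1]; ims.append(cv2.resize(cr,(396,396),interpolation=cv2.INTER_CUBIC))
    print(n,c,on_plane([c],340,K,d,T))
    if n=="top":
        print("mon",on_plane([(18,231),(85,223),(345,296),(376,322)],550,K,d,T))
        print("corners",on_plane([(264,136),(312,151),(297,196),(249,180)],340,K,d,T))
cv2.imwrite("pics/crop.png",np.hstack(ims))
E
```

```text
side (274, 168) [[431.8177 -63.1508 340.    ]]
top (279, 166) [[433.4496 -57.1161 340.    ]]
mon [[ 303.603   394.7037  550.    ]
 [ 316.4044  275.9199  550.    ]
 [ 193.0243 -152.1133  550.    ]
 [ 149.8189 -201.9924  550.    ]]
corners [[ 500.8138  -25.134   340.    ]
 [ 465.7001 -130.4833  340.    ]
 [ 366.8653  -95.3192  340.    ]
 [ 403.5327    9.2155  340.    ]]
```

View pics/crop.png

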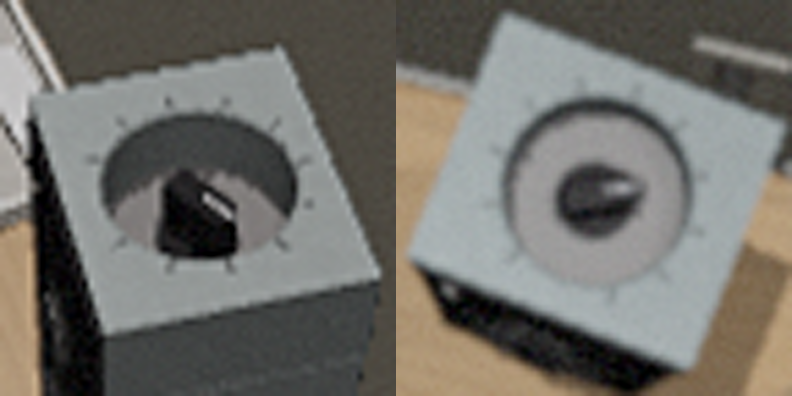

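Run:
```python
from h import *
from scipy.spatial.transform import Rotation as R
f=lambda c,o:(np.array(c,float)+.5)/5.5-.5+o
p,K,d,T=cam("top"); o=(243,130)
C=on_plane(f([(507-396,12),(787-396,122),(690-396,368),(408-396,257)],o),340,K,d,T)
print("corners",C[:,:2],"ctr",C.mean(0)); e=C[0]-C[3]+C[1]-C[2];print("yaw",np.degrees(np.arctan2(e[1],e[0])))
print("deskedge",on_plane([(215,133),(330,165)],0,K,d,T)[:,:2])
def seg(p,K,d,T,o,n):
    g=cv2.cvtColor(p,cv2.COLOR_RGB2GRAY)[o[1]:o[1]+72,o[0]:o[0]+72]
    G=cv2.resize(g,None,fx=8,fy=8,interpolation=cv2.INTER_CUBIC)
    m=(G<55).astype(np.uint8); 
    cs=cv2.findContours(m,cv2.RETR_EXTERNAL,cv2.CHAIN_APPROX_NONE)[0]
    for c in cs:
        if cv2.contourArea(c)<2500: continue
        x=c.reshape(-1,2); X=on_plane((x+.5)/8-.5+o,334,K,d,T)[:,:2]
        print(n,"knob area",cv2.contourArea(c),"bbox",cv2.boundingRect(c),"rect",cv2.minAreaRect(X.astype(np.float32)))
    return G
seg(p,K,d,T,o,"top")
# line
L=f([(607-396,190),(633-396,185)],o); X=on_plane(L,334,K,d,T);print("line top",X[:,:2],np.degrees(np.arctan2(*(X[1]-X[0])[1::-1])))
p2,K2,d2,T2=cam("side"); o2=(238,132); seg(p2,K2,d2,T2,o2,"side")
X=on_plane(f([(205,192),(235,218)],o2),334,K2,d2,T2);print("line side",X[:,:2],np.degrees(np.arctan2(*(X[1]-X[0])[1::-1])))
C2=on_plane(f([(30,98),(281,47),(381,272),(106,334)],o2),340,K2,d2,T2);print("side corners",C2[:,:2],C2.mean(0))
```

```text
corners [[ 510.3584  -22.5569]
 [ 463.9277 -134.1528]
 [ 365.8018  -93.2104]
 [ 411.7908   18.4072]] ctr [437.9697 -57.8782 340.    ]
yaw -22.607676197311857
deskedge [[ 584.0701  126.6904]
 [ 478.0313 -228.9075]]
top knob area 20017.5 bbox (41, 396, 360, 180) rect ((377.41522216796875, -33.63601303100586), (106.74321746826172, 19.716867446899414), 67.54092407226562)
top knob area 2827.0 bbox (238, 269, 108, 62) rect ((430.17523193359375, -56.359519958496094), (29.616987228393555, 15.828581809997559), 77.62750244140625)
line top [[438.3123 -61.7632]
 [440.185  -72.2687]] -79.89237823962218
side knob area 10253.5 bbox (229, 245, 116, 131) rect ((430.4250793457031, -63.344112396240234), (44.461204528808594, 29.96297264099121), 51.01982116699219)
side knob area 22693.0 bbox (39, 176, 117, 400) rect ((378.99560546875, -48.16994857788086), (134.4989013671875, 24.48984146118164), 57.721580505371094)
line side [[439.1671 -57.1315]
 [440.2163 -74.245 ]] -86.4915959641981
side corners [[ 410.776    19.3171]
 [ 508.4228  -19.1214]
 [ 463.7019 -130.646 ]
 [ 365.285   -92.2671]] [437.0464 -55.6793 340.    ]
```

Run:
```python
from h import *
D={}
for n in("top","side"):
    p,K,d,T=cam(n); D[n]=(p,K,d,T)
    hsv=cv2.cvtColor(p,cv2.COLOR_RGB2HSV).astype(int)
    m=(hsv[:,:,1]>60)&(hsv[:,:,2]>110)
    pts=[]
    if n=="top":
        for u in list(range(205,245,5))+list(range(325,420,8)):
            v=np.where(m[60:260,u])[0]; pts.append((u,60+v[0]-.5))
    else:
        for v in range(265,384,8):
            u=np.where(m[v,:])[0]; pts.append((u[-1]+.5,v))
    X=on_plane(pts,0,K,d,T)[:,:2]
    q=np.polyfit(X[:,1],X[:,0],1); r=X[:,0]-np.polyval(q,X[:,1]); k=abs(r)<8; q=np.polyfit(X[k,1],X[k,0],1)
    print(n,k.sum(),len(k),"slope",q,"dist",(np.polyval(q,-57)-437.5)/np.hypot(1,q[0]), "ang",np.degrees(np.arctan(-q[0])))
# outlet
def ray(n,uv):
    _,K,d,T=D[n]; a=on_plane([uv],0,K,d,T)[0]; o=T[:3,3]; v=a-o; return o,v/np.linalg.norm(v)
def tri(a,b):
    A=[];B=[]
    for n,uv in(("top",a),("side",b)):
        o,v=ray(n,uv);P=np.eye(3)-np.outer(v,v);A.append(P);B.append(P@o)
    x=np.linalg.lstsq(np.vstack(A),np.hstack(B),rcond=None)[0]; return x
print("outlet",tri((306,140),(330,281)))
p=D["top"][0][95:175,190:350,::-1]; s=D["side"][0][230:330,270:430,::-1]
cv2.imwrite("pics/wall.png",np.vstack([cv2.resize(p,(640,320)),cv2.resize(s,(400,250)) @ np.eye(3) if 0 else cv2.copyMakeBorder(cv2.resize(s,(432,270)),0,0,0,208,cv2.BORDER_CONSTANT)]))
```

```text
top 20 20 slope [  0.2711 535.9991] dist 80.15482802146272 ang -15.167136672772441
side 15 15 slope [  0.2685 535.2109] dist 79.59048463004964 ang -15.027293870999591
outlet [ 610.982  -187.2497 -280.5113]
```

View pics/wall.png

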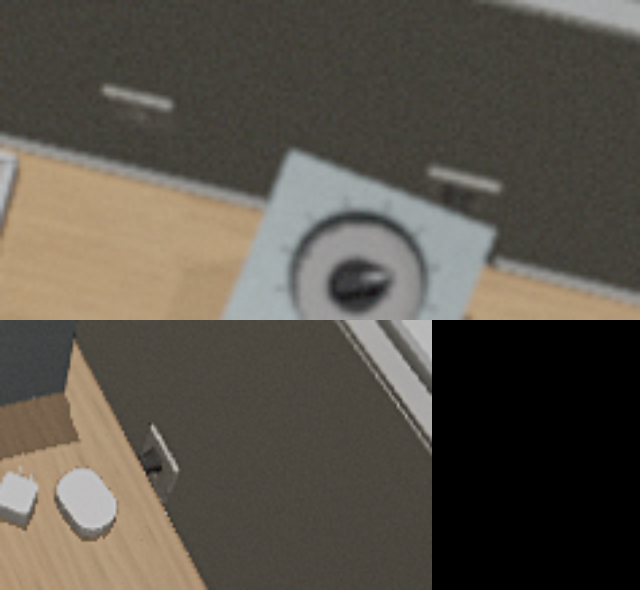

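Run:
```python
from h import *
D={n:cam(n) for n in("top","side")}
def ray(n,uv):
    _,K,d,T=D[n]; a=on_plane([uv],0,K,d,T)[0]; o=T[:3,3]; v=a-o; return o,v/np.linalg.norm(v)
for a,b in(((306,140),(331,284)),((224.5,120),(331,284))):
    (o1,v1),(o2,v2)=ray("top",a),ray("side",b)
    s=np.linalg.lstsq(np.c_[v1,-v2],o2-o1,rcond=None)[0]; print("plate",o1+s[0]*v1,o2+s[1]*v2)
def plane(n,a,b):
    o,u=ray(n,a);_,v=ray(n,b);N=np.cross(u,v);N/=np.linalg.norm(N);return N,N@o
for b in(((300,120),(440,325)),((262,55),(480,372))):
  N1,c1=plane("top",(192,66),(345,101)); N2,c2=plane("side",*b)
  dr=np.cross(N1,N2); X=np.linalg.lstsq(np.array([N1,N2,[0,1,0]]),np.array([c1,c2,-57]),rcond=None)[0]; print("sill",X,dr/np.linalg.norm(dr))
# sample sill edge: brightness jump per column / row
p=D["top"][0].mean(2); s=D["side"][0].mean(2)
for u in(150,250,350): print("top",u,np.where(p[:140,u]<90)[0][:2])
for v in(100,200,300): print("side",v,[x for x in np.where(np.diff((s[v]<90).astype(int))!=0)[0] if x>250])
```

```text
plate [ 618.2584 -191.5904 -309.8366] [ 616.7367 -190.554  -310.2535]
plate [ 1047.2129   265.4895 -1662.7866] [ 1165.815     75.9252 -1651.8993]
sill [717.0991 -57.      56.7371] [-0.2253 -0.9723 -0.0621]
sill [685.2919 -57.     145.8383] [-0.2158 -0.9724 -0.089 ]
top 150 [46 57]
top 250 [80 81]
top 350 [106 107]
side 100 [np.int64(299), np.int64(300), np.int64(301), np.int64(311), np.int64(314)]
side 200 [np.int64(372), np.int64(373), np.int64(375), np.int64(387), np.int64(390)]
side 300 [np.int64(281), np.int64(282), np.int64(291), np.int64(292), np.int64(330), np.int64(444), np.int64(445), np.int64(447), np.int64(461), np.int64(465)]
```

Run:
```python
from h import *
D={n:cam(n) for n in("top","side")}
def ray(n,uv):
    _,K,d,T=D[n]; a=on_plane([uv],0,K,d,T)[0]; o=T[:3,3]; v=a-o; return o,v/np.linalg.norm(v)
def plane(n,a,b):
    o,u=ray(n,a);_,v=ray(n,b);N=np.cross(u,v);N/=np.linalg.norm(N);return N,N@o
for a in(((150,56.5),(350,105.5)),):
 for b in(((299,100),(444,300)),((312.5,100),(463,300))):
  N1,c1=plane("top",*a); N2,c2=plane("side",*b)
  dr=np.cross(N1,N2); X=np.linalg.solve(np.array([N1,N2,[0,1,0]]),np.array([c1,c2,-57])); print("sill",X,dr/np.linalg.norm(dr))
```

```text
sill [646.1891 -57.     241.2241] [-0.2745 -0.961   0.033 ]
sill [608.2378 -57.     348.9557] [-0.2697 -0.9628  0.0179]
```

>>> {"method": "step_arm", "body": {
  "deltas": [
    [[0,0,-1],[0,0,0],-0.23],
    [[0,0,-1],[0,0,0],-0.23],
    [[0,0,-1],[0,0,0],-0.23],
    [[0,0,-1],[0,0,0],-0.23],
    [[0,0,-1],[0,0,0],-0.23],
    [[0,0,-1],[0,0,0],-0.23],
    [[0,0,-1],[0,0,0],-0.23],
    [[0,0,-1],[0,0,0],-0.23],
    [[0,0,-1],[0,0,0],-0.23],
    [[0,0,-1],[0,0,0],-0.23]
  ]
}}

```text
t: 1.43
ee_pos: [203.5, 590.8, 522.0]
orientation: [0.519, 3.098, -0.0]
ft_force: [-0.1, -0.6, -0.6]
width: 33.7
grasp_force: 0.0
```

>>> {"method": "step_arm", "body": {
  "deltas": [
    [[0,0,-0.33],[0,0,0],-0.23],
    [[0,0,-0.33],[0,0,0],-0.23],
    [[0,0,-0.33],[0,0,0],-0.23],
    [[0,0,-0.33],[0,0,0],-0.23]
  ]
}}

```text
t: 1.77
ee_pos: [203.8, 591.4, 623.8]
orientation: [0.519, 3.098, 0.005]
ft_force: [0.6, 0.3, -0.3]
width: 33.6
grasp_force: 0.0
```

Run:
```python
from h import *
from scipy.spatial.transform import Rotation as R
o=get_obs(); print(o['qpos'],o['ee_pos'],o['ft_force'],o['moment'],o['width'])
M=R.from_rotvec(o['orientation']).as_matrix()
for t in((437.5,-57),(300,450),(450,150)):
  print(t,M.T@(np.array([*t,622])-o['ee_pos'])/300)
```

```text
[ 1.22    0.2496  1.0087 -0.      1.8799 -0.019 ] [203.7618 591.3932 623.7621] [ 0.577   0.2737 -0.3237] [0.0254 0.01   0.015 ] 33.582311409849346
(437.5, -57) [-1.4407 -1.7896 -0.0002]
(300, 450) [-0.4568 -0.3411  0.0047]
(450, 150) [-1.2553 -1.1237  0.0021]
```

>>> {"method": "step_arm", "body": {
  "deltas": [
    [[-0.72,-0.895,0],[0,0,0],-0.23],
    [[-0.72,-0.895,0],[0,0,0],-0.23],
    [[-0.72,-0.895,0],[0,0,0],-0.23],
    [[-0.72,-0.895,0],[0,0,0],-0.23],
    [[-0.72,-0.895,0],[0,0,0],-0.23],
    [[-0.72,-0.895,0],[0,0,0],-0.23],
    [[-0.72,-0.895,0],[0,0,0],-0.23],
    [[-0.72,-0.895,0],[0,0,0],-0.23],
    [[-0.72,-0.895,0],[0,0,0],-0.23],
    [[-0.72,-0.895,0],[0,0,0],-0.23],
    [[-0.72,-0.895,0],[0,0,0],-0.23]
  ]
}}

```text
t: 2.68
ee_pos: [320.3, 266.3, 619.3]
orientation: [-0.521, -3.095, 0.004]
ft_force: [0.1, 0.4, -0.4]
width: 33.9
grasp_force: 0.0
```

>>> {"method": "step_arm", "body": {
  "deltas": [
    [[-0.72,-0.895,0],[0,0,0.73],-0.23],
    [[-0.72,-0.895,0],[0,0,0.73],-0.23],
    [[-0.72,-0.895,0],[0,0,0.73],-0.23],
    [[-0.72,-0.895,0],[0,0,0.73],-0.23],
    [[-0.72,-0.895,0],[0,0,0.73],-0.23],
    [[-0.72,-0.895,0],[0,0,0.73],-0.23],
    [[-0.72,-0.895,0],[0,0,0.73],-0.23],
    [[-0.72,-0.895,0],[0,0,0.73],-0.23],
    [[-0.72,-0.895,0],[0,0,0.73],-0.23],
    [[-0.72,-0.895,0],[0,0,0.73],-0.23],
    [[-0.72,-0.895,0],[0,0,0.73],-0.23],
    [[-0.72,-0.895,0],[0,0,0.73],-0.23]
  ]
}}

```text
t: 3.68
ee_pos: [437.3, -56.0, 620.8]
orientation: [-2.049, -2.379, 0.001]
ft_force: [-0.3, -0.3, 0.3]
width: 33.6
grasp_force: 0.0
```

Run:
```python
from h import *
from scipy.spatial.transform import Rotation as R
o=get_obs(); print(o['t'],o['qpos'],o['ee_pos'],o['ft_force'],o['moment'],o['width'])
M=R.from_rotvec(o['orientation']).as_matrix();print(M, np.degrees(np.arctan2(M[1,1],M[0,1])))
a=get_image("side")["pixels"];b=get_image("top")["pixels"]
cv2.imwrite("pics/over.png",np.hstack([a[:, :400],b[:,110:510]])[:,:,::-1])
```

```text
3.6833 [-0.1548 -0.0828  1.379   0.0005  1.8471 -0.3031] [437.2639 -56.0393 620.7944] [-0.3431 -0.3331  0.2941] [-0.0646  0.031  -0.0527] 33.61433887018227
[[-0.1479  0.989  -0.0016]
 [ 0.989   0.1479  0.0008]
 [ 0.001  -0.0015 -1.    ]] 8.505829999655132
```

View pics/over.png

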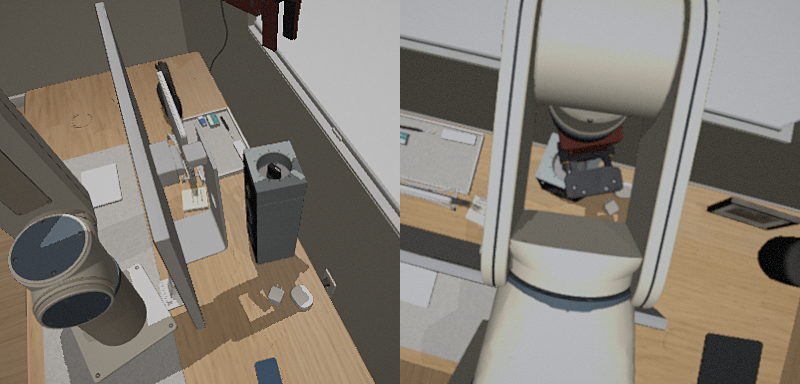

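>>> {"method": "step_arm", "body": {
  "deltas": [
    [[0,0,0.65],[0,0,0],-0.23],
    [[0,0,0.65],[0,0,0],-0.23],
    [[0,0,0.65],[0,0,0],-0.23],
    [[0,0,0.65],[0,0,0],-0.23],
    [[0,0,0.65],[0,0,0],-0.23],
    [[0,0,0.65],[0,0,0],-0.23],
    [[0,0,0.65],[0,0,0],-0.23],
    [[0,0,0.65],[0,0,0],-0.23]
  ]
}}

```text
t: 4.45
ee_pos: [438.1, -57.0, 429.0]
orientation: [2.052, 2.375, 0.003]
ft_force: [1.1, 0.4, -0.1]
width: 33.6
grasp_force: 0.0
```

Run:
```python
from h import *
o=get_obs(); print(o['t'],o['qpos'],o['ee_pos'],o['ft_force'],o['moment'],o['width'])
p,K,d,T=cam("side"); print(proj([o['ee_pos']],K,d,T))
a=p[0:220,180:420]
cv2.imwrite("pics/low.png",cv2.resize(a[:,:,::-1],(640,587)))
```

```text
4.45 [-0.1564 -0.0555  1.7483  0.0001  1.4455 -0.3021] [438.1155 -57.0153 429.0358] [ 1.0868  0.4039 -0.0665] [-0.1163  0.0107 -0.0179] 33.6282492304976
[[276.091  134.4795]]
```

View pics/low.png

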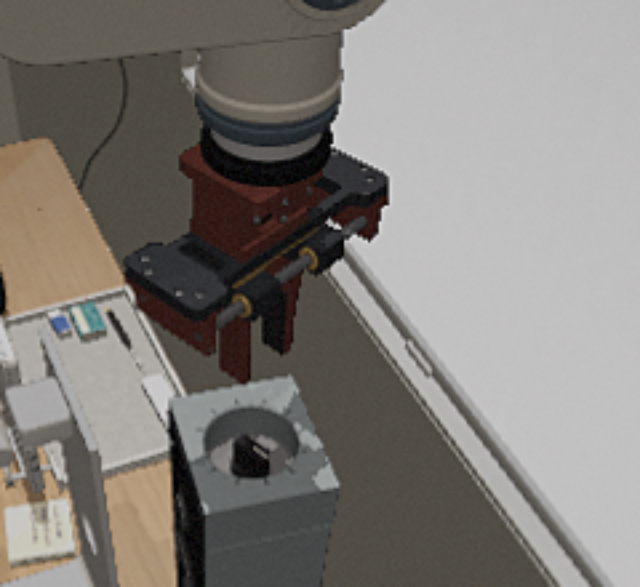

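>>> {"method": "step_arm", "body": {
  "deltas": [
    [[0,0,0.1],[0,0,0],-0.23],
    [[0,0,0.18],[0,0,0],-0.23],
    [[0,0,0.24],[0,0,0],-0.23],
    [[0,0,0.26],[0,0,0],-0.23],
    [[0,0,0.28],[0,0,0],-0.23],
    [[0,0,0.29],[0,0,0],-0.23],
    [[0,0,0.3],[0,0,0],-0.23],
    [[0,0,0.31],[0,0,0],-0.23],
    [[0,0,0.32],[0,0,0],-0.23],
    [[0,0,0.32],[0,0,0],-0.23]
  ]
}}

```text
t: 5.33
ee_pos: [437.1, -57.5, 330.6]
orientation: [-2.056, -2.376, 0.0]
ft_force: [-0.3, 0.1, -0.8]
width: 33.9
grasp_force: 0.0
```

>>> {"method": "step_arm", "body": {
  "deltas": [
    [[0,0,0.01],[0,0,0],-0.23],
    [[0,0,0.02],[0,0,0],-0.23],
    [[0,0,0.03],[0,0,0],-0.23],
    [[0,0,0.04],[0,0,0],-0.23],
    [[0,0,0.043],[0,0,0],-0.23],
    [[0,0,0.043],[0,0,0],-0.4],
    [[0,0,0.043],[0,0,0],-0.5],
    [[0,0,0.043],[0,0,0],-0.56],
    [[0,0,0.043],[0,0,0],-0.6]
  ]
}}

```text
t: 6.08
ee_pos: [437.2, -57.5, 317.9]
orientation: [2.056, 2.375, 0.0]
ft_force: [-0.3, 0.1, -0.4]
width: 18.2
grasp_force: 0.0
```

>>> {"method": "step_arm", "body": {
  "deltas": [
    [[0,0,0],[0,0,0],-0.63],
    [[0,0,0],[0,0,0],-0.65],
    [[0,0,0],[0,0,0],-0.67],
    [[0,0,0],[0,0,0],-0.69],
    [[0,0,0],[0,0,0],-0.69]
  ]
}}

```text
t: 6.5
ee_pos: [438.6, -57.3, 318.0]
orientation: [2.054, 2.374, 0.004]
ft_force: [7.3, 1.1, -4.5]
width: 13.9
grasp_force: 12.8
```

Run:
```python
from h import *
o=get_obs(); print(o['t'],o['qpos'],o['ee_pos'],o['orientation'],o['ft_force'],o['moment'],o['width'],o['grasp_force'],o['joint_torque'])
```

```text
6.5 [-0.1576  0.0303  1.9105  0.001   1.1973 -0.3018] [438.6134 -57.3444 317.9776] [2.0545 2.3735 0.0041] [ 7.3352  1.1084 -4.545 ] [ 0.2289 -1.2187 -0.0718] 13.922417887118502 12.838008999824524 [ -1.043  -33.8028 -27.6224  -0.6786   2.1523  -0.0427]
```

>>> {"method": "step_arm", "body": {
  "deltas": [
    [[0,0.004,0],[0,0,0],-0.69],
    [[0,0.004,0],[0,0,0.03],-0.69],
    [[0,0.004,0],[0,0,0.06],-0.69],
    [[0,0.004,0],[0,0,0.09],-0.69],
    [[0,0.004,0],[0,0,0.12],-0.69],
    [[0,0.004,0],[0,0,0.15],-0.69],
    [[0,0.004,0],[0,0,0.18],-0.69],
    [[0,0.004,0],[0,0,0.21],-0.69],
    [[0,0.004,0],[0,0,0.24],-0.69],
    [[0,0.004,0],[0,0,0.27],-0.69],
    [[0,0.004,0],[0,0,0.3],-0.69],
    [[0,0.004,0],[0,0,0.3],-0.69],
    [[0,0.004,0],[0,0,0.3],-0.69]
  ]
}}

```text
t: 7.58
ee_pos: [438.1, -57.3, 317.9]
orientation: [-2.533, -1.858, 0.0]
ft_force: [0.3, 1.2, 1.8]
width: 13.9
grasp_force: 12.7
```

```bash
cat > s.py <<'E'
from h import *
from scipy.spatial.transform import Rotation as R
o=get_obs(); M=R.from_rotvec(o['orientation']).as_matrix()
print(round(o['t'],2),"yaw_y %.2f"%np.degrees(np.arctan2(M[1,1],M[0,1])),"Mz",o['moment'][2],"M",o['moment'],"F",o['ft_force'],"w",o['width'],o['grasp_force'],"pos",o['ee_pos'],"q6",o['qpos'][5],"t6",o['joint_torque'][5])
E
python3 s.py
```

```text
7.58 yaw_y -17.46 Mz -0.03785739597395148 M [ 0.1252  0.1765 -0.0379] F [0.2558 1.2414 1.8442] w 13.904794725781493 12.676710337400436 pos [438.1481 -57.2744 317.9443] q6 0.14768350043487125 t6 0.1162642752751708
```

>>> {"method": "step_arm", "body": {
  "deltas": [
    [[0,0,0],[0,0,0.02],-0.69],
    [[0,0,0],[0,0,0.04],-0.69],
    [[0,0,0],[0,0,0.06],-0.69],
    [[0,0,0],[0,0,0.08],-0.69]
  ]
}}

```text
t: 7.92
ee_pos: [438.0, -57.2, 318.0]
orientation: [-2.64, -1.702, 0.0]
ft_force: [-0.7, 0.3, 2.4]
width: 14.3
grasp_force: 12.7
```

```bash
python3 s.py
```

```text
7.92 yaw_y -24.40 Mz 0.03473053845622111 M [0.178  0.2794 0.0347] F [-0.6531  0.3306  2.3965] w 14.264016691590598 12.661516964435577 pos [438.028  -57.2231 317.9568] q6 0.2688309597948591 t6 -0.43244076892733574
```

>>> {"method": "step_arm", "body": {
  "deltas": [
    [[0,0,0],[0,0,0.01],-0.69],
    [[0,0,0],[0,0,0.02],-0.69],
    [[0,0,0],[0,0,0.03],-0.69]
  ]
}}

```text
t: 8.17
ee_pos: [438.0, -57.2, 317.9]
orientation: [-2.678, -1.641, 0.001]
ft_force: [-3.1, 1.4, 4.9]
width: 13.7
grasp_force: 12.6
```

```bash
python3 s.py
```

```text
8.17 yaw_y -27.00 Mz 0.055398004308939125 M [0.2672 0.5824 0.0554] F [-3.0886  1.3837  4.9341] w 13.701620031741474 12.619091123342514 pos [437.9567 -57.2128 317.935 ] q6 0.31414302502591623 t6 -0.2052783826366067
```

>>> {"method": "step_arm", "body": {
  "deltas": [
    [[0,0,0],[0,0,0.01],-0.69],
    [[0,0,0],[0,0,0.02],-0.69],
    [[0,0,0],[0,0,0.03],-0.69]
  ]
}}

```text
t: 8.42
ee_pos: [437.9, -57.2, 317.9]
orientation: [-2.715, -1.58, 0.001]
ft_force: [-3.7, 2.8, 5.4]
width: 14.2
grasp_force: 12.6
```

```bash
python3 s.py
```

```text
8.42 yaw_y -29.60 Mz -0.0016163335489947223 M [ 0.348   0.726  -0.0016] F [-3.664   2.7628  5.3935] w 14.229679268792047 12.61328011751175 pos [437.9275 -57.2064 317.9181] q6 0.35964863367357897 t6 -0.19203979521989822
```

>>> {"method": "step_arm", "body": {
  "deltas": [
    [[0,0,0],[0,0,0.01],-0.69],
    [[0,0,0],[0,0,0.02],-0.69],
    [[0,0,0],[0,0,0.03],-0.69]
  ]
}}

```text
t: 8.67
ee_pos: [437.9, -57.2, 317.9]
orientation: [-2.749, -1.518, 0.001]
ft_force: [-3.6, 1.5, 5.1]
width: 13.7
grasp_force: 12.6
```

```bash
cat >> s.py <<'E'
a=[]
for k in range(4):
    get_image("side"); o=get_obs(); a.append((o['moment'][2],o['joint_torque'][5]))
print("held Mz,t6",np.mean(a,0), "sd",np.std(a,0))
E
python3 s.py
```

```text
8.67 yaw_y -32.18 Mz 0.0434013014336531 M [0.3637 0.7228 0.0434] F [-3.6108  1.4522  5.1174] w 13.679036838325391 12.608702480793 pos [437.8832 -57.161  317.9225] q6 0.4046120694327805 t6 -0.19143533427268267
held Mz,t6 [-0.0022  0.0286] sd [0.0142 0.0656]
```

>>> {"method": "step_arm", "body": {
  "deltas": [
    [[0,0,0],[0,0,0.01],-0.69],
    [[0,0,0],[0,0,0.02],-0.69],
    [[0,0,0],[0,0,0.03],-0.69]
  ]
}}

```text
t: 9.12
ee_pos: [437.8, -57.1, 317.9]
orientation: [-2.783, -1.456, 0.001]
ft_force: [-3.7, 2.3, 6.4]
width: 14.1
grasp_force: 12.6
```

```bash
python3 s.py
```

```text
9.12 yaw_y -34.76 Mz 0.05026864834700031 M [0.3406 0.7204 0.0503] F [-3.7408  2.2706  6.3752] w 14.058853721776659 12.603291124105453 pos [437.8076 -57.1293 317.918 ] q6 0.4496516738417332 t6 -0.19350995309650898
held Mz,t6 [-0.0101  0.0288] sd [0.0442 0.0657]
```

>>> {"method": "step_arm", "body": {
  "deltas": [
    [[0,0,0],[0,0,0.01],-0.69],
    [[0,0,0],[0,0,0.02],-0.69]
  ]
}}

```text
t: 9.48
ee_pos: [437.8, -57.1, 317.9]
orientation: [-2.804, -1.414, 0.001]
ft_force: [-3.6, 2.2, 5.8]
width: 13.5
grasp_force: 12.6
```

```bash
python3 s.py
```

```text
9.48 yaw_y -36.48 Mz 0.05285063419809269 M [0.3838 0.7433 0.0529] F [-3.5858  2.2027  5.7965] w 13.529837459135578 12.599754631519318 pos [437.8137 -57.1053 317.9267] q6 0.4795943574638456 t6 -0.2219080226495862
held Mz,t6 [-0.0053  0.0274] sd [0.0337 0.0666]
```

>>> {"method": "step_arm", "body": {
  "deltas": [
    [[0,0,0],[0,0,0.01],-0.69],
    [[0,0,0],[0,0,0.02],-0.69],
    [[0,0,0],[0,0,0.03],-0.69]
  ]
}}

```text
t: 9.93
ee_pos: [437.8, -57.1, 317.9]
orientation: [-2.835, -1.351, 0.001]
ft_force: [-4.2, 2.8, 6.7]
width: 13.7
grasp_force: 12.6
```

```bash
python3 s.py
```

```text
9.93 yaw_y -39.06 Mz 0.06412217092076025 M [0.4413 0.813  0.0641] F [-4.2377  2.8033  6.7294] w 13.714490332072682 12.595691084861755 pos [437.7558 -57.0971 317.8882] q6 0.5246436711229387 t6 -0.19300569780170918
held Mz,t6 [-0.0012  0.0293] sd [0.044  0.0657]
```

>>> {"method": "step_arm", "body": {
  "deltas": [
    [[0,0,0],[0,0,0.01],-0.69],
    [[0,0,0],[0,0,0.02],-0.69]
  ]
}}

```text
t: 10.3
ee_pos: [437.7, -57.0, 317.9]
orientation: [-2.855, -1.308, 0.001]
ft_force: [-3.4, 2.3, 5.5]
width: 14.0
grasp_force: 12.6
```

```bash
python3 s.py
```

```text
10.3 yaw_y -40.77 Mz 0.04282029979362762 M [0.536  0.8477 0.0428] F [-3.4426  2.338   5.4534] w 14.034959217401976 12.592309266328812 pos [437.7097 -57.0387 317.9162] q6 0.5545555464706162 t6 -0.2213975926861167
held Mz,t6 [-0.0066  0.028 ] sd [0.024  0.0665]
```

>>> {"method": "step_arm", "body": {
  "deltas": [
    [[0,0,0],[0,0,0.01],-0.69],
    [[0,0,0],[0,0,0.02],-0.69],
    [[0,0,0],[0,0,0.03],-0.69]
  ]
}}

```text
t: 10.75
ee_pos: [437.7, -57.0, 317.9]
orientation: [-2.884, -1.243, 0.001]
ft_force: [-4.3, 3.4, 6.6]
width: 13.7
grasp_force: 12.6
```

```bash
python3 s.py
```

```text
10.75 yaw_y -43.36 Mz 0.06173045683577399 M [0.5375 0.8626 0.0617] F [-4.3328  3.365   6.5597] w 13.745777705211758 12.587973922491074 pos [437.6779 -57.0148 317.9184] q6 0.5996523327923514 t6 -0.19253680016845465
held Mz,t6 [-0.0278  0.0298] sd [0.0136 0.0657]
```

>>> {"method": "step_arm", "body": {
  "deltas": [
    [[0,0,0],[0,0,0.01],-0.69],
    [[0,0,0],[0,0,0.02],-0.69]
  ]
}}

```text
t: 11.12
ee_pos: [437.6, -57.0, 317.9]
orientation: [-2.902, -1.2, 0.001]
ft_force: [-4.6, 3.5, 6.2]
width: 13.6
grasp_force: 12.6
```

```bash
python3 s.py
```

```text
11.12 yaw_y -45.07 Mz 0.05132578535310185 M [0.546  0.9125 0.0513] F [-4.5789  3.4661  6.1997] w 13.616995203002688 12.584411948919296 pos [437.6366 -56.9807 317.8956] q6 0.6295532302211524 t6 -0.22086274344474077
held Mz,t6 [-0.0268  0.0284] sd [0.0201 0.0665]
```

>>> {"method": "step_arm", "body": {
  "deltas": [
    [[0,0,0],[0,0,0.01],-0.69],
    [[0,0,0],[0,0,0.02],-0.69],
    [[0,0,0],[0,0,0.03],-0.69]
  ]
}}

```text
t: 11.57
ee_pos: [437.6, -56.9, 317.9]
orientation: [-2.928, -1.134, 0.002]
ft_force: [-5.3, 3.8, 6.6]
width: 13.7
grasp_force: 12.6
```

```bash
python3 s.py
```

```text
11.57 yaw_y -47.65 Mz 0.08484550766224104 M [0.6278 0.9514 0.0848] F [-5.2943  3.7688  6.6003] w 13.701409313463117 12.580458372831345 pos [437.5788 -56.9463 317.8754] q6 0.6746072215346904 t6 -0.19205812364816666
held Mz,t6 [-0.0085  0.0303] sd [0.0309 0.0657]
```

>>> {"method": "step_arm", "body": {
  "deltas": [
    [[0,0,0],[0,0,0.01],-0.69],
    [[0,0,0],[0,0,0.02],-0.69]
  ]
}}

```text
t: 11.93
ee_pos: [437.6, -56.9, 317.9]
orientation: [-2.945, -1.09, 0.002]
ft_force: [-4.4, 4.2, 6.6]
width: 13.7
grasp_force: 12.6
```

```bash
python3 s.py
```

```text
11.93 yaw_y -49.37 Mz 0.059243163783487277 M [0.6162 0.9113 0.0592] F [-4.3908  4.2082  6.6386] w 13.663829507512608 12.583105266094208 pos [437.6082 -56.9309 317.8986] q6 0.704556286111414 t6 -0.18424511421471834
held Mz,t6 [0.0151 0.067 ] sd [0.0303 0.0669]
```

>>> {"method": "step_arm", "body": {
  "deltas": [
    [[0,0,0],[0,0,0.01],-0.69],
    [[0,0,0],[0,0,0.015],-0.69]
  ]
}}

```text
t: 12.3
ee_pos: [437.6, -56.9, 317.9]
orientation: [-2.957, -1.057, 0.002]
ft_force: [-4.9, 3.5, 6.3]
width: 13.9
grasp_force: 12.7
```

```bash
python3 s.py
```

```text
12.3 yaw_y -50.65 Mz 0.12695028340321715 M [0.5961 0.8916 0.127 ] F [-4.8633  3.5083  6.2543] w 13.938416698149314 12.690407037734985 pos [437.5796 -56.9282 317.9092] q6 0.7269354147402686 t6 0.10095293400809169
held Mz,t6 [0.1292 0.1511] sd [0.0459 0.0348]
```

>>> {"method": "step_arm", "body": {
  "deltas": [
    [[0,0,0],[0,0,0.007],-0.69],
    [[0,0,0],[0,0,0.007],-0.69],
    [[0,0,0],[0,0,0.007],-0.69]
  ]
}}

```text
t: 12.75
ee_pos: [437.6, -56.9, 317.9]
orientation: [-2.962, -1.043, 0.002]
ft_force: [-4.9, 3.0, 6.7]
width: 13.8
grasp_force: 12.7
```

```bash
python3 s.py
```

```text
12.75 yaw_y -51.21 Mz 0.14445817202324657 M [0.5575 0.9908 0.1445] F [-4.928   3.0223  6.7132] w 13.787222675138347 12.665740102529526 pos [437.5853 -56.922  317.9072] q6 0.7367405262905927 t6 0.1724545145407319
held Mz,t6 [0.1522 0.1535] sd [0.0144 0.0016]
```

>>> {"method": "step_arm", "body": {
  "deltas": [
    [[0,0,0],[0,0,-0.03],-0.69],
    [[0,0,0],[0,0,-0.07],-0.69],
    [[0,0,0],[0,0,-0.11],-0.69],
    [[0,0,0],[0,0,-0.15],-0.69],
    [[0,0,0],[0,0,-0.19],-0.69],
    [[0,0,0],[0,0,-0.23],-0.69],
    [[0,0,0],[0,0,-0.27],-0.69],
    [[0,0,0],[0,0,-0.31],-0.69],
    [[0,0,0],[0,0,-0.35],-0.69],
    [[0,0,0],[0,0,-0.39],-0.69],
    [[0,0,0],[0,0,-0.43],-0.69],
    [[0,0,0],[0,0,-0.47],-0.69],
    [[0,0,0],[0,0,-0.51],-0.69],
    [[0,0,0],[0,0,-0.54],-0.69],
    [[0,0,0],[0,0,-0.555],-0.69],
    [[0,0,0],[0,0,-0.555],-0.69]
  ]
}}

```text
t: 14.28
ee_pos: [438.5, -57.4, 317.9]
orientation: [2.288, 2.152, 0.001]
ft_force: [-0.6, 1.3, 4.4]
width: 13.7
grasp_force: 12.7
```

```bash
python3 s.py
```

```text
14.28 yaw_y -3.50 Mz 0.04295071503546204 M [0.2272 0.2882 0.043 ] F [-0.6312  1.2729  4.3709] w 13.662182858324437 12.677963823080063 pos [438.4839 -57.3648 317.9406] q6 -0.09589866811084986 t6 -0.34075671806931496
held Mz,t6 [ 0.0242 -0.0195] sd [0.0262 0.069 ]
```

Knob turned back by about 46°. Next I open to 34 mm gently and rise.

>>> {"method": "step_arm", "body": {
  "deltas": [
    [[0,0,0],[0,0,0],-0.6],
    [[0,0,0],[0,0,0],-0.5],
    [[0,0,0],[0,0,0],-0.35],
    [[0,0,0],[0,0,0],-0.27],
    [[0,0,0],[0,0,0],-0.27],
    [[0,0,0],[0,0,0],-0.27]
  ]
}}

```text
t: 14.98
ee_pos: [438.2, -57.4, 317.7]
orientation: [-2.289, -2.152, 0.0]
ft_force: [0.9, -0.5, 1.2]
width: 31.9
grasp_force: 0.0
```

>>> {"method": "step_arm", "body": {
  "deltas": [
    [[0,0,-0.03],[0,0,0],-0.27],
    [[0,0,-0.07],[0,0,0],-0.27],
    [[0,0,-0.12],[0,0,0],-0.27],
    [[0,0,-0.2],[0,0,0],-0.27],
    [[0,0,-0.3],[0,0,0],-0.27],
    [[0,0,-0.45],[0,0,0],-0.27],
    [[0,0,-0.6],[0,0,0],-0.27],
    [[0,0,-0.6],[0,0,0],-0.27],
    [[0,0,-0.6],[0,0,0],-0.27],
    [[0,0,-0.6],[0,0,0],-0.27]
  ]
}}

```text
t: 15.82
ee_pos: [438.0, -57.3, 497.6]
orientation: [2.288, 2.152, 0.0]
ft_force: [-0.0, -0.4, -0.6]
width: 32.3
grasp_force: 0.0
```

Run:
```python
from h import *
o=get_obs(); print(o['t'],o['ee_pos'],o['ft_force'],o['width'])
p,K,d,T=cam("side"); a=p[132:204,238:310]
cv2.imwrite("pics/end.png",cv2.resize(a[:,:,::-1],(396,396),interpolation=cv2.INTER_CUBIC))
```

```text
15.8167 [438.0339 -57.3437 497.622 ] [-0.0011 -0.4199 -0.6296] 32.29139588552009
```

View pics/end.png

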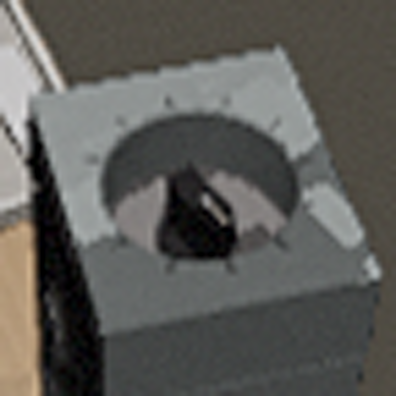

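The picture shows the free knob with its line running from (200,190) to (225,222) in the crop, about 12° clockwise of where it started. That matches the turn and the turn back.

```bash
python3 -c "
from workcell import *
print(close_job())"
```

```text
the job is handed in; nothing more can be done
None
```

I turned the knob clockwise to its end stop (held at about 0.15 N m, well short of forcing it), turned it back about 46° and let go; the fingers came out clear and the job is handed in, with no verdict returned.

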